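Close a gasketed test cell with its draw latch

TASK

Close the split metal test cell gently: push its loose half along the rails until you feel it meet the rubber gasket and hold it pressed there for a moment with a steady push of about 10 N (never above 18 N, which spoils the gasket), hook the wire loop down behind the keeper on that half, then press the red lever over and flat past centre so that the latch snaps shut and squeezes the gasket, and let go. Never force the sliding half or the latch, and leave the glassware and timer around it where they are.

Things in the scene. Friction and masses are not known exactly. Their poses are not given: they have to be found in the camera images.
- cell: fixed half, bolted down: grey base plate 265 x 96 x 12 mm (x -100 to 165 mm) with two low rails (tops 23 mm above the worktop, y +-41 mm) and an aluminium block (x -86 to 23 mm, 70 mm wide, flat top 55 mm above the worktop). Origin on the worktop straight below the lever pivot; z up; x along the rails from the fixed block towards the sliding half; y parallel to the latch's hinges
- gasket_face (a point): middle of the black rubber gasket's outer face on the end of the fixed block, nominally at x 36 mm of the cell; gaskets vary in thickness, so it is really met up to 3 mm sooner or later than measured and must be felt: pushing jumps from about 2 N while sliding to far more, for the gasket yields by only 1 mm per 14 N
- lever_pivot (a point): hinge axis of the lever, 75 mm above the worktop at x = 0, y = 0 of the cell; axis along the cell's y
- carriage (a joint): sliding half (aluminium block 89 x 70 mm, flat top 55 mm above the worktop) along the cell's x: 0 where it would touch a gasket of nominal thickness, positive = farther out, in m (up to 0.032), about -0.003 when latched. Rail friction about 2 N. The gasket is spoilt if it is pushed on with over 18 N
- push_pad (a point): middle of the outer face of the blue pad (36 mm wide, 24 mm high) on the far end of the sliding half, 38 mm above the worktop; the face looks along the cell's +x; pushing it along the cell's -x closes the gap
- keeper_seat (a point): on the sliding half: where the middle of the loop's bar lies when hooked, 74.5 mm above the worktop; axes as the cell's. The keeper's upright face (20 mm wide) is 3 mm to the -x side; the steel floor is 3 mm below and runs 13 mm on to +x
- keeper_lip (a point): middle of the keeper's rounded lip (5 mm thick), 8 mm above the seat; it overhangs the keeper's face by 3.5 mm to +x, and the slot under it is open to +x. To hook the loop, its bar passes over the lip, comes down on the +x side and is drawn back under it
- lever (a joint): lever with a red end, 64 mm long from the pivot, 6 mm thick, 14 mm wide (red end 22): 0 upright, grows as it swings to the cell's -x side, pi/2 level = closed (hard stop, centre line at pivot height); down to -0.35 towards the keeper; stays where left (about 1 N at its end, 3 N at the loop's pin). Hooked, it takes some 5 to 15 N at its end until past centre at about 1.27, then is pulled shut
- lever_end (a point): middle of the lever's free end, 62 mm from the pivot. Lever and loop together bend if pushed or squeezed with over 40 N
- loop (a joint): wire loop's angle relative to the lever; the loop's angle above level, towards the cell's +x, is joint lever + joint loop. It stays where it is left
- loop_pin (a point): the loop's hinge on the lever, 16 mm from the lever pivot in direction lever + pi/2 + 0.3 (angle from the cell's +x towards up): 4.7 mm behind and 15.3 mm above the pivot when the lever is upright
- loop_bar (a point): middle of the loop's cross bar. The loop is a stiff U of 6 mm steel wire: two straight sides 34 mm apart (40 mm outside) from the pin on the lever to the bar 95 mm away; it can be taken across its two sides. Pulling it outwards also tilts the lever towards the keeper
- erlenmeyer: stoppered conical flask, 75 mm wide, 114 mm tall, loose bystander; origin at the centre of its underside
- vial_0: small glass vial with a black cap, 25 x 60 mm, loose bystander; origin at the centre of its underside
- vial_2: small glass vial with a blue cap, 25 x 60 mm, loose bystander; origin at the centre of its underside
- petri_0: closed glass dish, 73 mm wide, 15 mm tall, loose bystander; origin at the centre of its underside
- timer: white bench timer, 62 x 66 x 18 mm, loose bystander; origin at the centre of its underside

How it is judged:
On the way, in this order (a step that is already met when the one before it is completed fails the run):
1. the sliding half is pushed home and held pressed onto the gasket with over 6 N (value of joint carriage below 0.005 m and contact force between the fingers and carriage above 6 N), for 0.4 s.
2. the loop's bar is down behind the keeper, the lever still raised (under 1 rad) (x of loop_bar in the frame of keeper_seat between -0.003 and 0.007 m and z of loop_bar in the frame of keeper_seat between -0.006 and 0.003 m and value of joint lever below 1 rad), for 0.2 s.
At the end, for the whole second after the job is handed in: the lever lies flat (over 1.5 rad), the loop's bar is behind the keeper (-3 to +7 mm along x, -6 to +3 mm in height of the seat), the sliding half is drawn in beyond -1.5 mm, and lever and sliding half are at rest (x of loop_bar in the frame of keeper_seat between -0.003 and 0.007 m and z of loop_bar in the frame of keeper_seat between -0.006 and 0.003 m and value of joint lever above 1.5 rad and value of joint carriage below -0.0015 m and velocity of joint lever between -0.1 and 0.1 rad/s and velocity of joint carriage between -0.01 and 0.01 m/s); the robot touches nothing.
It fails at once if the sliding half is pressed onto the gasket with more than 18 N (counted within 8 mm of home) (value of joint carriage below 0.008 m and contact force between the fingers and carriage above 18 N).
It fails at once if the lever and loop are pushed or squeezed with more than 40 N (contact force between the fingers and lever above 40 N).
It fails at once if a bystander is moved by more than 30 mm (distance of any of erlenmeyer, vial_0, vial_2, petri_0, timer from where it was at the start of the episode above 0.03 m).
It also fails if it takes over 70 s, if anything falls off the work surface, if the arm or the gripper's body presses on something with over 40 N, if the wrist force passes 120 N, or if a joint passes its speed limit or range.

ROBOT

A 7-joint arm with a two-finger parallel gripper is mounted at the origin on a cart in front of the work surface, level with it; the furniture and walls round the work are solid. World frame = base frame: x ahead of the robot, y to its left, z up, the work surface at z = 0. Lengths are in m, angles in rad, forces in N, time in s.
With the tool pointing down it reaches from about 0.4 to 0.875 m from the base axis. Payload 4.4 kg.
Tool frame: the origin (TCP) lies midway between the tips of the shut fingers; the grasp point (between the pads) lies r.pinch_z behind it (r.pinch_z is the distance from the TCP to the grasp point, in m); x points along the fingers, z is the direction in which the jaws open and shut, and the axes are right-handed (so a half turn about x gives the same grasp; the last joint's range is limited). The gripper opens to 85 mm and grips with 20 to 120 N. Pads are 22 mm wide; open, the fingers measure 114 mm over their backs; the gripper's body (76 mm by 85 mm) begins 54 mm behind the grasp point. The pads swing forward as they close: fully open they stand 13 mm farther back than shut.
Start: joints at [-1.319, 0.628, 0.038, 1.517, -0.027, 0.996, -0.02], TCP at [0.203, 0.617, 0.231] pointing down, gripper open.
Joint ranges: [-3.06, 3.06], [-0.37, 2.12], [-1.25, 1.32], [0.18, 2.47], [-1.1, 4.24], [0.23, 1.98], [-2.94, 2.94]. Speed limits (rad/s): [2.57, 2.57, 3.14, 3.14, 3.14, 3.14, 3.14].

INTERFACE

Orientations are given as [roll, pitch, yaw] about the fixed x, y, z axes, in that order (R = Rz(yaw) Ry(pitch) Rx(roll)).
In Python, from plant import r gives the robot as it stands.
- The arm moves only by the tool step_arm, never from a script. Its argument "moves" is a list of rows, each a list of 3 entries, a list of its own where there are three numbers: the shift along the tool's x, y, z in m, then the turn, a rotation vector about the tool's x, y, z in rad, then the closure, from 0 (fully open) to 1 (shut). A call has 1 to 12 rows; each row shifts and turns the commanded pose from where the row before left it, along the tool's axes as they then stand; what a row does not reach is not made up. A row lasts 1/12 s, in which the tool goes at most 41.7 mm and 7.16 degrees, less where a joint would pass 70% of its speed; a pose out of reach is approached as far as the arm can. A call is refused whole if a number of a shift passes 0.0417 or a number of a turn 0.125, either way. A call with a gripper value outside its range is refused whole. The fingers move at their own pace and stop on an object; "squeeze" is the grip in N (left out, the last holds). Time passes only in rows, so rows that do not move let the fingers close. It gives the time, the measured TCP pose, the force and the opening at its end, in the units of the state.
- r.observe(): the state, without advancing time (a new reading comes with each control period).
- r.capture(name): name is "side" or "top"; returns the picture (384x512x3 uint8, red, green, blue); there is no depth.
- r.camera_model(name): a dict with "camera_matrix" (3x3 intrinsics, pixels), "D" ([k1, k2, p1, p2, k3] as OpenCV has them; the pictures are not rectified), "world_to_cam" (4x4, takes a point from world to camera coordinates). Camera axes: x right, y down, z forward; pixel columns grow to the right and rows downward; lengths in m; the calibration is good to about 2 mm. A picture is of the moment at which its call begins. camera_model takes no time and is no camera call.
- r.finish_job(): hands the job in, once; it reports no verdict.
The state is a dict: "t": time; "joints": joint angles; "qd": joint speeds; "joint_efforts": joint torques, N m; "tcp_pos": TCP position; "ee_rot": TCP orientation; "contact_force": force on the tool from outside, world axes, zero at the start; "ft_torque": the same for the moment, N m; "width": finger opening in m.
Only numpy, scipy, OpenCV 4.12 (cv2) and the standard library are available. Lean on these libraries where they do the work, as an engineer would, in place of code of your own. Each camera call takes 0.05 s, during which the arm holds its last target.

## Working session

There is one attempt and no reset: what is moved stays moved. The work goes in short steps, Python scripts to look and compute and a tool call to move; the robot and the scene stay as the last step left them, time stands still between calls to the robot, and variables do not carry over. Pictures are saved under pics/ and viewed, and the job is handed in when it is done.

Besides the shell and the picture viewer there is one more tool, called by a JSON object that holds its "name" and its "arguments". step_arm: Moves the arm, as the interface text tells. Its arguments: {"type":"object","properties":{"moves":{"type":"array","items":{"type":"array"}},"squeeze":{"type":"number"}},"required":["moves"]}

```bash
ls; mkdir -p pics; python3 - <<'E'
from plant import r
import cv2
s=r.observe()
print(s, r.pinch_z)
for n in ("side","top"):
    im=r.capture(n); cv2.imwrite(f"pics/{n}0.png",im[:,:,::-1])
    print(r.camera_model(n))
E
```

```text
pics
{'t': 0.0, 'joints': array([-1.31883492,  0.62931954,  0.03847311,  1.5183516 , -0.02701282,
        0.99626773, -0.02000119]), 'qd': array([-8.44406106e-04, -4.60446737e-04,  3.47858429e-03,  1.50409453e-03,
        4.80764559e-04,  5.74316148e-06,  8.46089630e-04]), 'joint_efforts': array([-1.73734075e-03, -5.63396430e+01,  1.22574985e+00, -1.93446583e+01,
        1.10008140e-02,  1.05569119e-02, -6.89203702e-06]), 'tcp_pos': array([0.20288384, 0.61689173, 0.23041211]), 'ee_rot': array([-3.12529716,  1.56896895, -1.87229523]), 'contact_force': array([-0.04452084, -0.88536361, -0.41488259]), 'ft_torque': array([0.0424082 , 0.03780121, 0.00752846]), 'width': 0.08549220857527666} 0.0187
{'camera_matrix': array([[407.84863736,   0.        , 250.8716845 ],
       [  0.        , 407.84863736, 190.20442714],
       [  0.        ,   0.        ,   1.        ]]), 'D': array([0.04133166, 0.        , 0.        , 0.        , 0.        ]), 'world_to_cam': array([[-0.9810946 , -0.19283105, -0.01641854,  0.52022112],
       [-0.1073062 ,  0.61263006, -0.78305159,  0.2967498 ],
       [ 0.16105515, -0.76648588, -0.62174001,  0.70717348],
       [ 0.        ,  0.        ,  0.        ,  1.        ]])}
{'camera_matrix': array([[433.67711868,   0.        , 265.06653882],
       [  0.        , 433.67711868, 187.61812723],
       [  0.        ,   0.        ,   1.        ]]), 'D': array([-0.05078096,  0.        ,  0.        ,  0.        ,  0.        ]), 'world_to_cam': array([[-0.00707059, -0.99984138, -0.01634689, -0.23058079],
       [-0.9976497 ,  0.00816738, -0.0680321 ,  0.56365673],
       [ 0.06815482,  0.01582745, -0.9975492 ,  0.98600255],
       [ 0.        ,  0.        ,  0.        ,  1.        ]])}
```

View pics/side0.png

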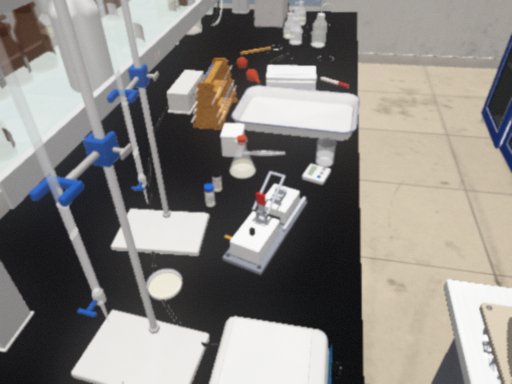

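View pics/top0.png

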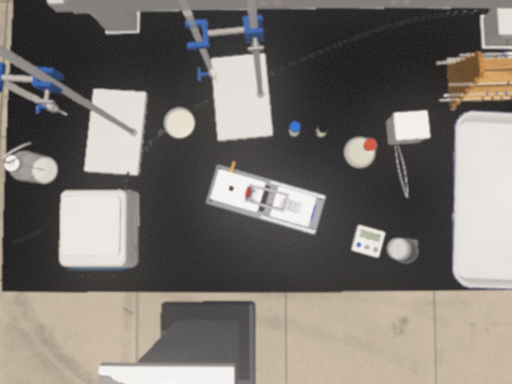

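```bash
python3 - <<'E'
import cv2
a=cv2.imread("pics/top0.png")[150:245,195:340]; cv2.imwrite("pics/topc.png",cv2.resize(a,None,fx=5.5,fy=5.5,interpolation=cv2.INTER_CUBIC))
a=cv2.imread("pics/side0.png")[165:275,215:315]; cv2.imwrite("pics/sidec.png",cv2.resize(a,None,fx=5.4,fy=5.4,interpolation=cv2.INTER_CUBIC))
E
```

```text
(no output)
```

View pics/topc.png

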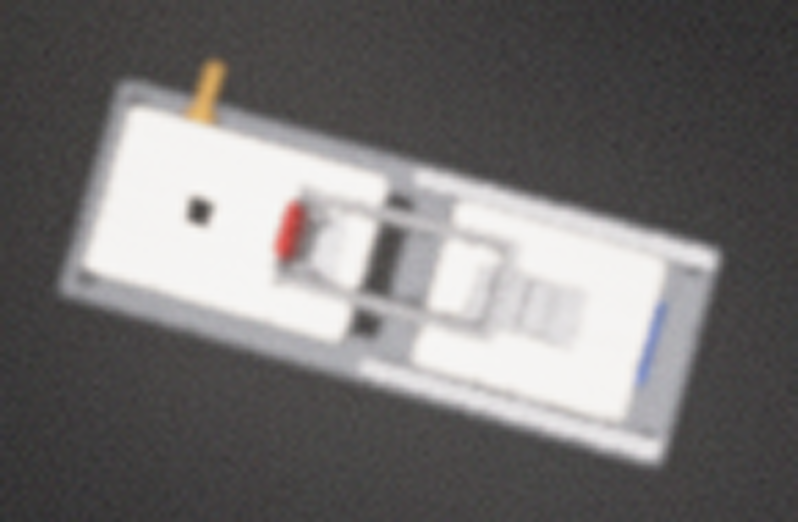

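View pics/sidec.png

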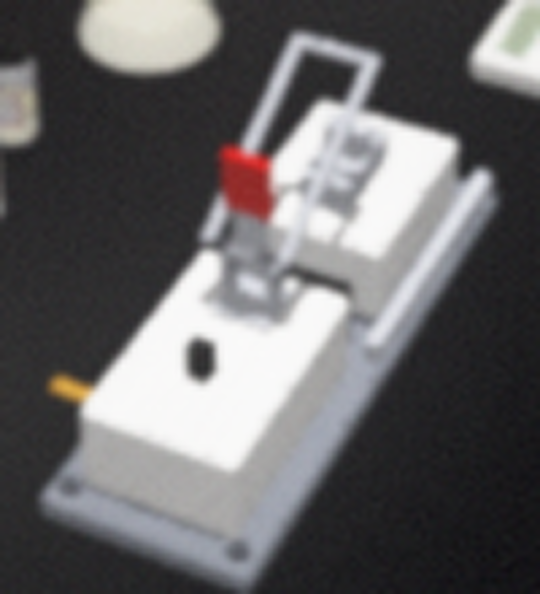

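```bash
cat > h.py <<'E'
import numpy as np, cv2
from plant import r
CM={n:r.camera_model(n) for n in("side","top")}
def proj(n,P):
    c=CM[n]; T=c["world_to_cam"]
    return cv2.projectPoints(np.asarray(P,float).reshape(-1,3),cv2.Rodrigues(T[:3,:3])[0],T[:3,3],c["camera_matrix"],c["D"])[0].reshape(-1,2)
def uncrop(p,s,o): return (np.array(p,float)+.5)/s-.5+np.array(o)
def c2w(P,X,Y,yaw):
    c,s=np.cos(yaw),np.sin(yaw); P=np.asarray(P,float)
    return np.c_[X+c*P[:,0]-s*P[:,1],Y+s*P[:,0]+c*P[:,1],P[:,2]]
def latch(a,phi,y=0):
    pin=np.array([16*np.cos(a+np.pi/2+.3),0,75+16*np.sin(a+np.pi/2+.3)])
    bar=pin+95*np.array([np.cos(phi),0,np.sin(phi)])
    end=np.array([62*np.cos(a+np.pi/2),0,75+62*np.sin(a+np.pi/2)])
    return pin/1e3,bar/1e3,end/1e3
E
cat > fit.py <<'E'
from h import *
from scipy.optimize import least_squares
ot=[((-100,48,12),(128,82)),((-100,-48,12),(60,295)),((-86,35,55),(137,107)),((-86,-35,55),(85,272)),((23,-35,55),(347,340)),((23,35,55),(387,180))]
ct=[((36,35,55),(455,205)),((36,-35,55),(412,360)),((125,-35,55),(625,418)),((125,35,55),(665,262))]
os=[((-86,35,55),(82,405)),((-86,-35,55),(235,470)),((23,-35,55),(350,293)),((-100,48,12),(42,500)),((-100,-48,12),(248,583))]
cs=[((125,-35,55),(458,140)),((36,-35,55),(378,255)),((125,35,55),(318,100))]
def res(p,full=False):
    X,Y,yaw,q,a,phi=p[:6]; out=[]
    _,bar,end=latch(a,phi)
    for n,o,c,sc,of,bars,le in (("top",ot,ct,5.5,(195,150),[(512,245),(490,330)],(290,232)),("side",os,cs,5.4,(215,165),[(297,38),(378,60)],(247,153))):
        off=p[6:8] if n=="top" else p[8:10]
        P=np.array([x[0] for x in o]+[np.array(x[0])+[q*1e3,0,0] for x in c],float)/1e3
        P=np.vstack([P,bar+[0,.017,0],bar-[0,.017,0],end])
        uv=np.array([x[1] for x in o+c]+bars+[le])
        out.append(proj(n,c2w(P,X,Y,yaw))+off-uncrop(uv,sc,of))
    if full: return out
    return np.r_[np.concatenate(out).ravel(),np.array(p[6:10])/1.0]
s=least_squares(res,[.53,-.23,-1.75,.02,0,.5,0,0,0,0],loss="soft_l1")
print(s.x.round(4)); [print(o.round(1).tolist()) for o in res(s.x,True)]
E
python3 fit.py
```

```text
[ 0.5451 -0.2054 -1.8533  0.0144  0.075   0.5195 -0.0134  0.1782 -0.0264
 -0.1342]
[[-0.8, -0.5], [0.0, 0.2], [-0.6, -0.2], [0.2, -0.1], [-0.5, 0.8], [0.8, -0.3], [0.3, -1.6], [-0.4, 0.6], [-0.4, 1.0], [0.7, -1.1], [0.5, 0.2], [-0.0, 0.8], [0.2, -0.3]]
[[-0.7, 1.0], [0.3, -0.3], [0.6, 0.5], [-0.6, -0.5], [0.6, -0.6], [-0.0, 0.0], [0.2, 0.3], [-0.0, -0.2], [0.1, -0.2], [-1.2, -0.4], [0.3, 0.9]]
```

```bash
cat >> h.py <<'E'
def ray(n,uv):
    c=CM[n];T=c["world_to_cam"];u=cv2.undistortPoints(np.array([[uv]],float),c["camera_matrix"],c["D"])[0,0]
    d=T[:3,:3].T@np.r_[u,1]; return -T[:3,:3].T@T[:3,3],d/np.linalg.norm(d)
def tri(a,b):
    (p,d),(q,e)=ray("top",a),ray("side",b)
    s=np.linalg.lstsq(np.c_[d,-e],q-p,rcond=None)[0]
    return ((p+s[0]*d+q+s[1]*e)/2).round(3),np.linalg.norm(p+s[0]*d-q-s[1]*e).round(4)
def onz(n,uv,z):
    p,d=ray(n,uv); return (p+d*(z-p[2])/d[2]).round(3)
E
python3 - <<'E'
from h import *
for n,a,b in [("box far x",(128,191),(228,320)),("box near x",(128,266),(327,333)),("rod1base",(133,132),(152,327)),("rod2base",(261,94),(167,214)),("rod1 clamp",(48,75),(102,150)),("clamp2",(252,25),(140,75)),("clamp1end blue",(48,103),(98,297))]:
    print(n,tri(a,b))
for n,uv in [("vial0",(321,131)),("vial2",(294,133)),("petri",(179,123)),("erl",(357,155)),("timer",(368,241)),("plate1",(90,172)),("plate2",(218,139))]: print(n,onz("top",uv,0.01))
print([onz("side",x,0) for x in [(333,384),(210,384)]])
E
```

```text
box far x (array([0.554, 0.067, 0.072]), np.float64(0.0025))
box near x (array([0.389, 0.064, 0.076]), np.float64(0.0002))
rod1base (array([0.697, 0.074, 0.023]), np.float64(0.004))
rod2base (array([ 0.782, -0.227,  0.02 ]), np.float64(0.0005))
rod1 clamp (array([0.701, 0.076, 0.407]), np.float64(0.0075))
clamp2 (array([ 0.784, -0.223,  0.375]), np.float64(0.0077))
clamp1end blue (array([0.706, 0.168, 0.233]), np.float64(0.0092))
vial0 [ 0.695 -0.367  0.01 ]
vial2 [ 0.69  -0.304  0.01 ]
petri [ 0.718 -0.032  0.01 ]
erl [ 0.637 -0.45   0.01 ]
timer [ 0.437 -0.472  0.01 ]
plate1 [0.603 0.18  0.01 ]
plate2 [ 0.678 -0.125  0.01 ]
[array([0.37 , 0.106, 0.   ]), array([0.571, 0.145, 0.   ])]
```

```bash
cat >> h.py <<'E'
from scipy.spatial.transform import Rotation as Ro
X0,Y0,YAW=.5451,-.2054,-1.8533
def cur():
    s=r.observe(); return s,np.array(s["tcp_pos"]),Ro.from_euler("xyz",s["ee_rot"])
def cellR(): return Ro.from_euler("z",YAW)
def incell(p): return cellR().inv().apply(np.asarray(p)-[X0,Y0,0])
def toworld(p): return cellR().apply(p)+[X0,Y0,0]
def down(sgn=1): # tool x down, z=sgn*cell y
    x=np.array([0,0,-1.]); z=cellR().apply([0,sgn,0]); return Ro.from_matrix(np.c_[x,np.cross(z,x),z])
def st():
    s,p,R=cur(); print("t",round(s["t"],2),"cellpos mm",(incell(p)*1e3).round(1),"Fcell",cellR().inv().apply(s["contact_force"]).round(1),"w",round(s["width"]*1e3,1),"axes x,y,z in cell\n",(cellR().inv()*R).as_matrix().T.round(3).tolist()); return s
def togo(pcell,R):
    s,p,Rc=cur(); d=Rc.inv().apply(toworld(pcell)-p); rv=(Rc.inv()*R).as_rotvec(); print("shift tool",d.round(4),"rotvec",rv.round(3))
E
python3 - <<'E'
from h import *
s,p,R=cur(); print(R.as_matrix().round(3)); st()
for sg in(1,-1): togo([.165,0,.12],down(sg))
E
```

```text
[[-0.001 -0.95   0.312]
 [-0.002  0.312  0.95 ]
 [-1.     0.    -0.002]]
t 0.1 cellpos mm [-694.3 -557.9  230.5] Fcell [-0.8  0.   1.2] w 85.3 axes x,y,z in cell
 [[0.002, -0.0, -1.0], [-0.035, -0.999, 0.0], [-0.999, 0.035, -0.002]]
shift tool [ 0.1119 -0.5879 -0.8389] rotvec [ 1.536e+00 -1.000e-03  1.000e-03]
shift tool [ 0.1119 -0.5879 -0.8389] rotvec [-1.606e+00 -1.000e-03 -1.000e-03]
```

{"name": "step_arm", "arguments": {"moves": [[[0,0,-0.035],[0,0,0],1],[[0,0,-0.035],[0,0,0],1],[[0,0,-0.035],[0,0,0],1],[[0,-0.02,-0.02],[0.04,0,0],1],[[0,-0.04,0],[0.08,0,0],1],[[0,-0.04,0],[0.08,0,0],1],[[0,-0.04,0],[0.08,0,0],1],[[0,-0.04,0],[0.08,0,0],1],[[0,-0.04,0],[0.08,0,0],1],[[0,-0.04,0],[0.08,0,0],1],[[0,-0.04,0],[0.08,0,0],1],[[0,-0.04,0],[0.08,0,0],1]]}}

```text
t: 1.1
tcp_pos: [0.4372, 0.3038, 0.2311]
ee_rot: [-0.309, 1.571, 0.26]
contact_force: [0.4, -0.2, 1.2]
width: -0.0004
```

{"name": "step_arm", "arguments": {"moves": [[[0,-0.04,0],[0.08,0,0],1],[[0,-0.04,0],[0.08,0,0],1],[[0,-0.04,0],[0.08,0,0],1],[[0,-0.04,0],[0.08,0,0],1],[[0,-0.04,0],[0.08,0,0],1],[[0,-0.04,0],[0.08,0,0],1],[[0,-0.04,0],[0.08,0,0],1],[[0,-0.04,0],[0.08,0,0],1],[[0,-0.04,0],[0.08,0,0],1],[[0,-0.04,0],[0.08,0,0],1],[[0,0,0],[0,0,0],1]]}}

```text
t: 2.02
tcp_pos: [0.5161, -0.0857, 0.2318]
ee_rot: [-1.367, 1.565, -1.609]
contact_force: [-0.1, 0.1, -0.4]
width: 0.0001
```

```bash
python3 - <<'E'
from h import *
s=st();print(s["tcp_pos"]); togo([.175,0,.12],down(1))
E
```

```text
t 2.02 cellpos mm [-106.9  -61.2  231.8] Fcell [-0.1 -0.1 -0.4] w 0.1 axes x,y,z in cell
 [[0.006, 0.002, -1.0], [-0.999, -0.04, -0.006], [-0.04, 0.999, 0.001]]
[ 0.51612081 -0.08570198  0.23178992]
shift tool [ 0.1136 -0.2834  0.0497] rotvec [0.04  0.001 0.006]
```

{"name": "step_arm", "arguments": {"moves": [[[0,-0.04,0.007],[0.04,0,0.006],1],[[0,-0.04,0.007],[0,0,0],1],[[0,-0.04,0.007],[0,0,0],1],[[0,-0.04,0.007],[0,0,0],1],[[0,-0.04,0.007],[0,0,0],1],[[0,-0.04,0.007],[0,0,0],1],[[0,-0.04,0.007],[0,0,0],1],[[0.03,0,0],[0,0,0],1],[[0.04,0,0],[0,0,0],1],[[0.04,0,0],[0,0,0],1],[[0,0,0],[0,0,0],1],[[0,0,0],[0,0,0],1]]}}

```text
t: 3.02
tcp_pos: [0.4921, -0.3568, 0.1182]
ee_rot: [2.148, 1.561, 1.881]
contact_force: [-0.1, -0.8, 1.1]
width: -0.0
```

```bash
python3 - <<'E'
from h import *
s=st();togo([.165,0,.03],down(1))
for n,b in (("top",(240,130,370,270)),("side",(215,100,335,240))):
    im=r.capture(n)[:,:,::-1]; x0,y0,x1,y1=b; cv2.imwrite(f"pics/{n}1.png",cv2.resize(im[y0:y1,x0:x1],None,fx=4,fy=4,interpolation=cv2.INTER_CUBIC))
E
```

```text
t 3.02 cellpos mm [160.2  -8.7 118.2] Fcell [0.7 0.1 1.1] w -0.0 axes x,y,z in cell
 [[-0.008, -0.005, -1.0], [-1.0, -0.016, 0.008], [-0.016, 1.0, -0.005]]
shift tool [ 0.0881 -0.0057  0.0091] rotvec [ 0.016 -0.005 -0.008]
```

View pics/top1.png

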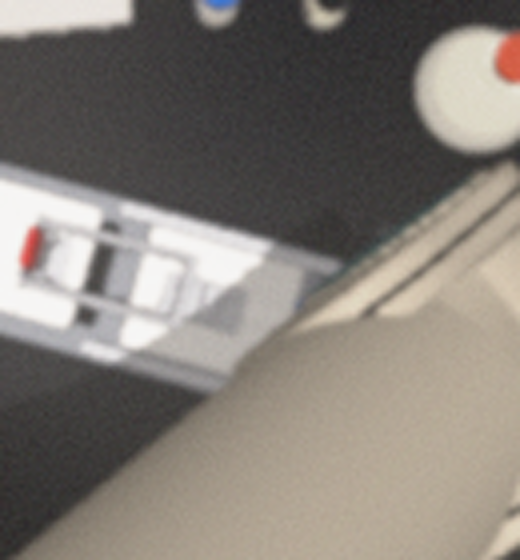

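View pics/side1.png

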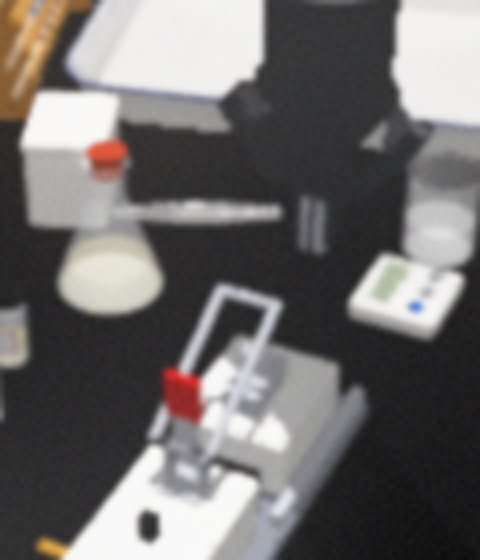

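{"name": "step_arm", "arguments": {"moves": [[[0.0,-0.008,0.009],[0.016,-0.005,-0.008],1],[[0.03,0,0],[0,0,0],1],[[0.03,0,0],[0,0,0],1],[[0.025,0,0],[0,0,0],1],[[0,0,0],[0,0,0],1],[[0,0,0],[0,0,0],1]]}}

```text
t: 3.62
tcp_pos: [0.501, -0.3693, 0.0358]
ee_rot: [-0.436, 1.564, -0.719]
contact_force: [-0.6, 0.0, 0.9]
width: -0.0002
```

```bash
python3 - <<'E'
from h import *
s=st();togo([.165,0,.034],down(1))
for n,b in (("side",(255,100,335,220)),):
    im=r.capture(n)[:,:,::-1]; x0,y0,x1,y1=b; cv2.imwrite(f"pics/{n}2.png",cv2.resize(im[y0:y1,x0:x1],None,fx=5,fy=5,interpolation=cv2.INTER_CUBIC))
p=s["tcp_pos"];print(proj("side",[p]))
E
```

```text
t 3.62 cellpos mm [169.7   3.3  35.8] Fcell [ 0.1 -0.5  0.9] w -0.2 axes x,y,z in cell
 [[0.003, 0.006, -1.0], [-1.0, 0.001, -0.003], [0.001, 1.0, 0.006]]
shift tool [ 0.0018  0.0047 -0.0034] rotvec [-0.001  0.006  0.003]
[[289.50787159 185.81258271]]
```

View pics/side2.png

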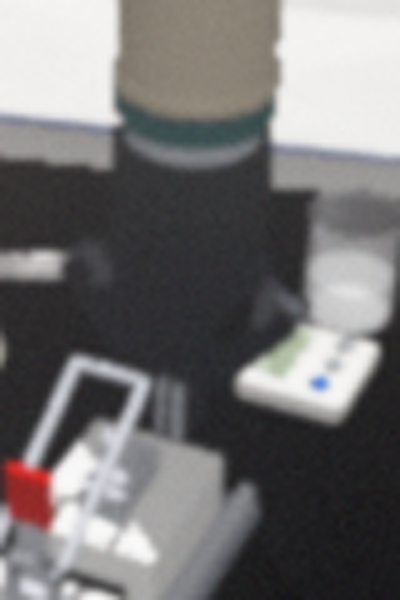

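{"name": "step_arm", "arguments": {"moves": [[[0.003,0.004,-0.003],[0,0,0],1],[[0,0.004,0],[0,0,0],1],[[0,0.002,0],[0,0,0],1],[[0,0.002,0],[0,0,0],1],[[0,0.002,0],[0,0,0],1],[[0,0.001,0],[0,0,0],1],[[0,0,0],[0,0,0],1]]}}

```text
t: 4.25
tcp_pos: [0.5019, -0.3536, 0.0321]
ee_rot: [-0.446, 1.564, -0.729]
contact_force: [0.2, -0.2, 0.4]
width: 0.0002
```

```bash
python3 - <<'E'
from h import *
st()
E
```

```text
t 4.25 cellpos mm [154.4  -0.2  32.1] Fcell [0.1 0.3 0.4] w 0.2 axes x,y,z in cell
 [[0.003, 0.006, -1.0], [-1.0, 0.001, -0.003], [0.001, 1.0, 0.006]]
```

{"name": "step_arm", "arguments": {"moves": [[[0,0.001,0],[0,0,0],1],[[0,0.001,0],[0,0,0],1],[[0,0.001,0],[0,0,0],1],[[0,0.001,0],[0,0,0],1],[[0,0.001,0],[0,0,0],1]]}}

```text
t: 4.67
tcp_pos: [0.5031, -0.3487, 0.0318]
ee_rot: [-0.418, 1.565, -0.701]
contact_force: [-1.0, -2.6, 2.4]
width: -0.0001
```

{"name": "step_arm", "arguments": {"moves": [[[0,0.001,0],[0,0,0],1],[[0,0.001,0],[0,0,0],1],[[0,0.001,0],[0,0,0],1]]}}

```text
t: 4.92
tcp_pos: [0.5039, -0.3455, 0.0318]
ee_rot: [-0.382, 1.565, -0.665]
contact_force: [1.8, -1.6, 1.8]
width: 0.0
```

{"name": "step_arm", "arguments": {"moves": [[[0,0.001,0],[0,0,0],1],[[0,0.001,0],[0,0,0],1]]}}

```text
t: 5.08
tcp_pos: [0.5045, -0.3435, 0.0317]
ee_rot: [-0.377, 1.565, -0.66]
contact_force: [-0.3, -3.0, 0.9]
width: 0.0001
```

{"name": "step_arm", "arguments": {"moves": [[[0,0.001,0],[0,0,0],1],[[0,0.001,0],[0,0,0],1],[[0,0.001,0],[0,0,0],1]]}}

```text
t: 5.33
tcp_pos: [0.5053, -0.3406, 0.0317]
ee_rot: [-0.378, 1.565, -0.661]
contact_force: [0.9, -2.5, 0.1]
width: -0.0003
```

```bash
python3 - <<'E'
from h import *
st()
E
```

```text
t 5.33 cellpos mm [141.   -0.5  31.7] Fcell [2.1 1.5 0.1] w -0.3 axes x,y,z in cell
 [[0.002, 0.005, -1.0], [-1.0, 0.0, -0.002], [0.0, 1.0, 0.005]]
```

{"name": "step_arm", "arguments": {"moves": [[[0,0.0005,0],[0,0,0],1],[[0,0.0005,0],[0,0,0],1]]}}

```text
t: 5.5
tcp_pos: [0.5055, -0.3396, 0.0317]
ee_rot: [-0.381, 1.566, -0.664]
contact_force: [1.0, -2.9, 1.0]
width: -0.0005
```

{"name": "step_arm", "arguments": {"moves": [[[0,0.0005,0],[0,0,0],1],[[0,0.0005,0],[0,0,0],1]]}}

```text
t: 5.67
tcp_pos: [0.5058, -0.3388, 0.0317]
ee_rot: [-0.394, 1.566, -0.677]
contact_force: [0.1, -3.1, 0.2]
width: 0.0001
```

{"name": "step_arm", "arguments": {"moves": [[[0,0.0005,0],[0,0,0],1]]}}

```text
t: 5.75
tcp_pos: [0.5059, -0.3383, 0.0317]
ee_rot: [-0.393, 1.566, -0.676]
contact_force: [1.8, -2.7, 0.6]
width: 0.0002
```

{"name": "step_arm", "arguments": {"moves": [[[0,0.0005,0],[0,0,0],1]]}}

```text
t: 5.83
tcp_pos: [0.506, -0.3381, 0.0317]
ee_rot: [-0.463, 1.565, -0.746]
contact_force: [0.6, -3.6, 0.2]
width: 0.0004
```

{"name": "step_arm", "arguments": {"moves": [[[0,0.0003,0],[0,0,0],1]]}}

```text
t: 5.92
tcp_pos: [0.506, -0.3381, 0.0317]
ee_rot: [-0.512, 1.565, -0.795]
contact_force: [-0.1, -4.3, -0.7]
width: 0.0003
```

{"name": "step_arm", "arguments": {"moves": [[[0,0.0003,0],[0,0,0],1]]}}

```text
t: 6.0
tcp_pos: [0.506, -0.338, 0.0317]
ee_rot: [-0.541, 1.565, -0.825]
contact_force: [0.7, -4.4, -0.4]
width: 0.0003
```

{"name": "step_arm", "arguments": {"moves": [[[0,0,0],[0,0,0],1]]}}

```text
t: 6.08
tcp_pos: [0.506, -0.338, 0.0317]
ee_rot: [-0.541, 1.565, -0.824]
contact_force: [-0.4, -5.3, -0.1]
width: -0.0
```

{"name": "step_arm", "arguments": {"moves": [[[0,0.0003,0],[0,0,0],1],[[0,0.0003,0],[0,0,0],1]]}}

```text
t: 6.25
tcp_pos: [0.506, -0.3379, 0.0317]
ee_rot: [-0.612, 1.564, -0.895]
contact_force: [0.7, -5.8, -2.1]
width: -0.0001
```

{"name": "step_arm", "arguments": {"moves": [[[0,0.0003,0],[0,0,0],1],[[0,0.0003,0],[0,0,0],1]]}}

```text
t: 6.42
tcp_pos: [0.506, -0.3379, 0.0318]
ee_rot: [-0.679, 1.564, -0.963]
contact_force: [-0.7, -6.9, -2.0]
width: 0.0
```

{"name": "step_arm", "arguments": {"moves": [[[0,0,0],[0,0,0],1],[[0,0,0],[0,0,0],1]]}}

```text
t: 6.58
tcp_pos: [0.506, -0.3378, 0.0318]
ee_rot: [-0.677, 1.564, -0.962]
contact_force: [-0.8, -7.0, -0.9]
width: 0.0
```

{"name": "step_arm", "arguments": {"moves": [[[0,0.0004,0],[0,0,0],1],[[0,0.0004,0],[0,0,0],1]]}}

```text
t: 6.75
tcp_pos: [0.5061, -0.3378, 0.0318]
ee_rot: [-0.753, 1.563, -1.038]
contact_force: [-1.4, -8.0, -2.4]
width: -0.0001
```

{"name": "step_arm", "arguments": {"moves": [[[0,0.0004,0],[0,0,0],1],[[0,0.0004,0],[0,0,0],1]]}}

```text
t: 6.92
tcp_pos: [0.5061, -0.3377, 0.0318]
ee_rot: [-0.815, 1.562, -1.099]
contact_force: [-1.2, -9.0, -2.2]
width: -0.0
```

{"name": "step_arm", "arguments": {"moves": [[[0,0.0003,0],[0,0,0],1],[[0,0,0],[0,0,0],1]]}}

```text
t: 7.08
tcp_pos: [0.5061, -0.3377, 0.0318]
ee_rot: [-0.836, 1.562, -1.121]
contact_force: [-0.3, -9.0, -3.3]
width: -0.0003
```

{"name": "step_arm", "arguments": {"moves": [[[0,0,0],[0,0,0],1],[[0,0,0],[0,0,0],1]]}}

```text
t: 7.25
tcp_pos: [0.5061, -0.3377, 0.0318]
ee_rot: [-0.83, 1.562, -1.115]
contact_force: [-0.6, -9.7, -3.2]
width: -0.0003
```

{"name": "step_arm", "arguments": {"moves": [[[0,0,0],[0,0,0],1],[[0,0,0],[0,0,0],1],[[0,0,0],[0,0,0],1],[[0,0,0],[0,0,0],1],[[0,0,0],[0,0,0],1],[[0,0,0],[0,0,0],1],[[0,0,0],[0,0,0],1],[[0,0,0],[0,0,0],1]]}}

```text
t: 7.92
tcp_pos: [0.5061, -0.3377, 0.0318]
ee_rot: [-0.832, 1.562, -1.117]
contact_force: [-0.0, -9.1, -2.4]
width: 0.0001
```

```bash
python3 - <<'E'
from h import *
st()
E
```

```text
t 7.92 cellpos mm [137.9  -0.6  31.8] Fcell [ 8.7  2.5 -2.4] w 0.1 axes x,y,z in cell
 [[0.007, 0.006, -1.0], [-1.0, 0.003, -0.007], [0.003, 1.0, 0.006]]
```

{"name": "step_arm", "arguments": {"moves": [[[0,-0.01,0],[0,0,0],1],[[0,-0.015,0],[0,0,0],1],[[-0.02,-0.005,0],[0,0,0],1],[[-0.04,0,0],[0,0,0],1],[[-0.04,0,0],[0,0,0],1],[[-0.04,0,0],[0,0,0],1],[[-0.04,0,0],[0,0,0],1],[[-0.02,0,0],[0,0,0],1],[[0,0,0],[0,0,0],1]]}}

```text
t: 8.67
tcp_pos: [0.4994, -0.3644, 0.2372]
ee_rot: [-0.267, 1.558, -0.55]
contact_force: [-0.1, -0.9, 1.3]
width: 0.0002
```

{"name": "step_arm", "arguments": {"moves": [[[0,0.04,0],[0,0,0],1],[[0,0.04,0],[0,0,0],1],[[0,0.04,0],[0,0,0],1],[[0,0.04,0],[0,0,0],1],[[0,0.04,0],[0,0,0],1],[[0,0.04,0],[0,0,0],1],[[0,0,0],[0,0,0],1],[[0,0,0],[0,0,0],1]]}}

```text
t: 9.33
tcp_pos: [0.5646, -0.1278, 0.2298]
ee_rot: [-0.138, 1.57, -0.414]
contact_force: [-0.3, -1.0, 0.1]
width: -0.0003
```

```bash
python3 - <<'E'
from h import *
st();togo([-.06,0,.125],down(1))
for n,b in (("top",(195,150,340,245)),("side",(215,155,315,275))):
    im=r.capture(n)[:,:,::-1]; x0,y0,x1,y1=b; cv2.imwrite(f"pics/{n}3.png",cv2.resize(im[y0:y1,x0:x1],None,fx=5,fy=5,interpolation=cv2.INTER_CUBIC))
E
```

```text
t 9.33 cellpos mm [-80.   -2.9 229.8] Fcell [1.  0.  0.1] w -0.3 axes x,y,z in cell
 [[0.0, 0.001, -1.0], [-1.0, -0.006, -0.0], [-0.006, 1.0, 0.001]]
shift tool [ 0.1048 -0.02    0.0027] rotvec [0.006 0.001 0.   ]
```

View pics/top3.png

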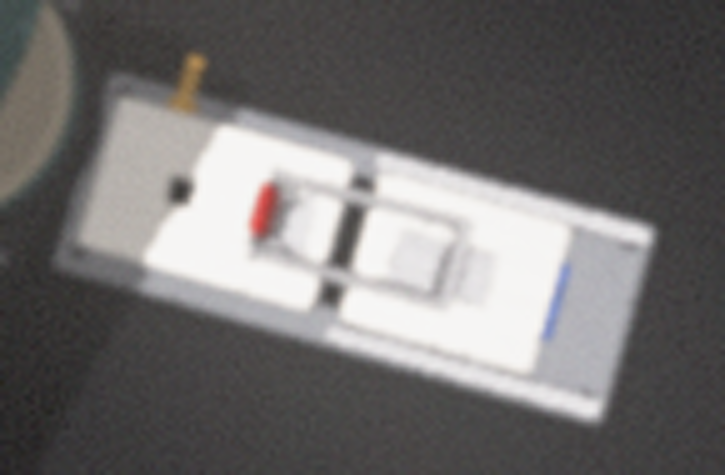

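View pics/side3.png

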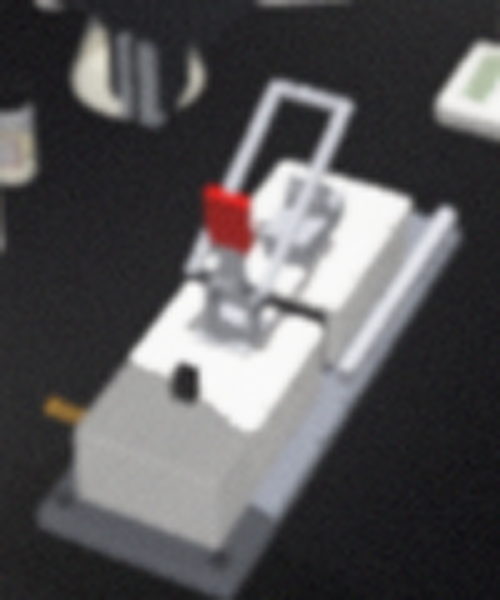

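```bash
sed -e '/^ot=/,/^cs=/d' fit.py > fit2.py; python3 - <<'E'
t=open("fit2.py").read()
hdr='''ot=[((-100,48,12),(115,73)),((-100,-48,12),(55,265)),((-86,35,55),(115,97)),((23,-35,55),(318,310)),((23,35,55),(353,162))]
ct=[((125,-35,55),(533,375)),((125,35,55),(570,228))]
os=[((-100,48,12),(40,517)),((-100,-48,12),(228,595))]
cs=[((125,-35,55),(412,195)),((125,35,55),(290,160))]
'''
t=t.replace("def res",hdr+"def res",1).replace('5.5,(195,150),[(512,245),(490,330)],(290,232)','5,(195,150),[(463,222),(440,300)],(265,210)').replace('5.4,(215,165),[(297,38),(378,60)],(247,153)','5,(215,155),[(278,85),(352,105)],(228,190)')
open("fit2.py","w").write(t)
E
python3 fit2.py
```

```text
[ 5.4490e-01 -2.0370e-01 -1.8573e+00  2.0000e-04  4.8200e-02  5.4070e-01
  2.4500e-01 -1.0950e-01  2.8330e-01  1.3300e-02]
[[-0.9, -0.6], [-0.6, 0.5], [1.0, -0.5], [-1.5, 0.5], [0.2, -0.1], [-0.2, 0.2], [1.0, -0.8], [0.1, 0.2], [0.2, 0.7], [0.1, -0.0]]
[[-0.8, -0.7], [1.0, -0.9], [0.7, 0.9], [-1.0, -0.0], [-0.2, -0.1], [-1.2, -0.1], [1.0, 1.4]]
```

```bash
sed -i 's/^X0,Y0,YAW=.*/X0,Y0,YAW=.545,-.2045,-1.855/' h.py; python3 - <<'E'
from h import *
st();togo([-.04,0,.120],down(1))
E
```

```text
t 9.43 cellpos mm [-74.3  -2.1 230.5] Fcell [ 0.3  0.1 -0.2] w -0.1 axes x,y,z in cell
 [[0.003, 0.002, -1.0], [-1.0, -0.001, -0.003], [-0.001, 1.0, 0.002]]
shift tool [ 0.1106 -0.034   0.0018] rotvec [0.001 0.002 0.003]
```

{"name": "step_arm", "arguments": {"moves": [[[0.035,-0.01,0.002],[0,0,0],1],[[0.035,-0.012,0],[0,0,0],1],[[0.035,-0.01,0],[0,0,0],1],[[0,0,0],[0,0,0],1],[[0,0,0],[0,0,0],1]]}}

```text
t: 9.85
tcp_pos: [0.5561, -0.1655, 0.1253]
ee_rot: [-1.467, 1.568, -1.755]
contact_force: [0.6, -0.9, 0.1]
width: -0.0001
```

```bash
python3 - <<'E'
from h import *
st();togo([-.02,0,.120],down(1))
E
```

```text
t 9.85 cellpos mm [-40.5  -0.3 125.3] Fcell [0.7 0.8 0.1] w -0.1 axes x,y,z in cell
 [[0.003, 0.0, -1.0], [-1.0, 0.003, -0.003], [0.003, 1.0, 0.0]]
shift tool [ 0.0053 -0.0205  0.0004] rotvec [-0.003  0.     0.003]
```

Push the lever gently toward +x to about −0.12 rad.

{"name": "step_arm", "arguments": {"moves": [[[0.004,-0.006,0],[0,0,0],1],[[0,-0.006,0],[0,0,0],1],[[0,-0.004,0],[0,0,0],1],[[0,-0.003,0],[0,0,0],1],[[0,-0.003,0],[0,0,0],1]]}}

```text
t: 10.27
tcp_pos: [0.5527, -0.1852, 0.1236]
ee_rot: [-0.254, 1.564, -0.537]
contact_force: [0.2, 0.5, 0.3]
width: -0.0
```

{"name": "step_arm", "arguments": {"moves": [[[0,-0.003,0],[0,0,0],1],[[0,-0.003,0],[0,0,0],1],[[0,-0.003,0],[0,0,0],1]]}}

```text
t: 10.52
tcp_pos: [0.5499, -0.1932, 0.1227]
ee_rot: [-0.278, 1.565, -0.56]
contact_force: [0.3, 1.0, -0.0]
width: 0.0001
```

```bash
python3 - <<'E'
from h import *
st()
for n,b in (("side",(215,155,315,275)),):
    im=r.capture(n)[:,:,::-1]; x0,y0,x1,y1=b; cv2.imwrite(f"pics/{n}4.png",cv2.resize(im[y0:y1,x0:x1],None,fx=5,fy=5,interpolation=cv2.INTER_CUBIC))
E
```

```text
t 10.52 cellpos mm [-12.2   1.5 122.7] Fcell [-1.  0. -0.] w 0.1 axes x,y,z in cell
 [[0.001, 0.005, -1.0], [-1.0, -0.002, -0.001], [-0.002, 1.0, 0.005]]
```

View pics/side4.png

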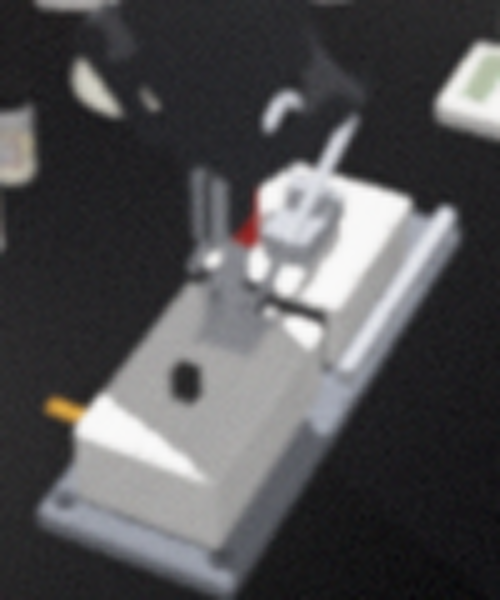

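{"name": "step_arm", "arguments": {"moves": [[[0,-0.003,0],[0,0,0],1],[[0,-0.003,0],[0,0,0],1],[[0,0,0],[0,0,0],1]]}}

```text
t: 10.82
tcp_pos: [0.5477, -0.2, 0.1224]
ee_rot: [-0.489, 1.565, -0.773]
contact_force: [-0.1, -0.2, 0.3]
width: 0.0002
```

{"name": "step_arm", "arguments": {"moves": [[[0,0.01,0],[0,0,0],1],[[0,0.02,0],[0,0,0],1],[[-0.03,0.02,0],[0,0,0],1],[[-0.04,0.02,0],[0,0,0],1],[[-0.04,0,0],[0,0,0],1]]}}

```text
t: 11.23
tcp_pos: [0.5671, -0.1263, 0.229]
ee_rot: [1.541, 1.57, 1.265]
contact_force: [1.2, 0.9, 0.1]
width: 0.0002
```

```bash
python3 - <<'E'
from h import *
st()
for n,b in (("top",(195,150,340,245)),("side",(215,155,315,275))):
    im=r.capture(n)[:,:,::-1]; x0,y0,x1,y1=b; cv2.imwrite(f"pics/{n}5.png",cv2.resize(im[y0:y1,x0:x1],None,fx=5,fy=5,interpolation=cv2.INTER_CUBIC))
E
```

```text
t 11.23 cellpos mm [-81.3  -0.8 229. ] Fcell [-1.2  0.9  0.1] w 0.2 axes x,y,z in cell
 [[-0.001, 0.0, -1.0], [-1.0, -0.008, 0.001], [-0.008, 1.0, 0.0]]
```

View pics/top5.png

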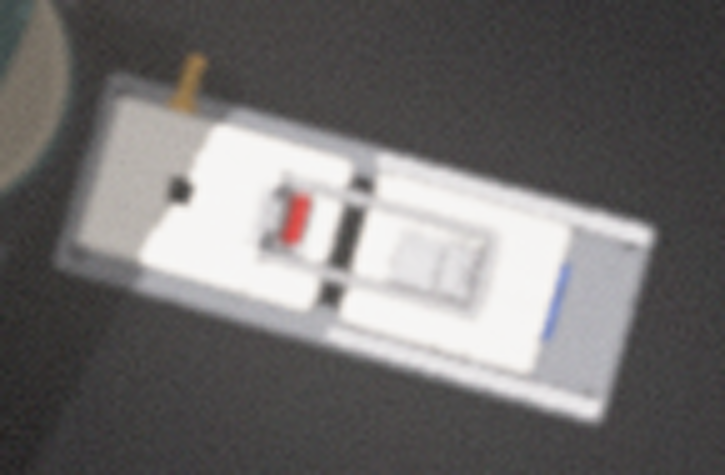

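View pics/side5.png

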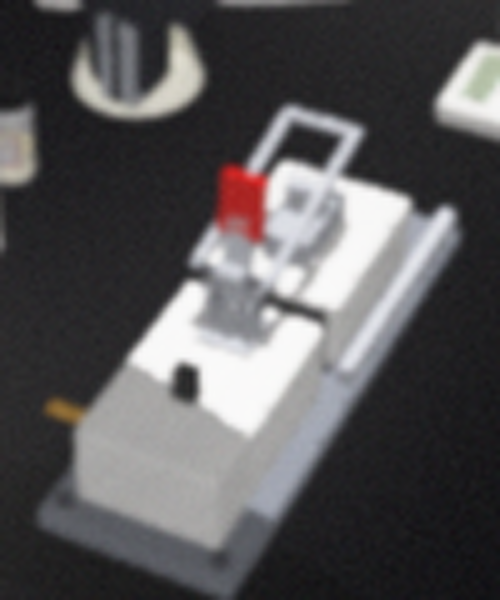

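```bash
cat > lfit.py <<'E'
from h import *
from scipy.optimize import least_squares
def lf(bt,lt,bs,ls,so=(215,155),to=(195,150),sc=5,g=(0,.5)):
    def f(p):
        _,bar,end=latch(*p); P=c2w(np.array([bar+[0,.017,0],bar-[0,.017,0],end]),X0,Y0,YAW)
        return np.r_[(proj("top",P)-uncrop(bt+[lt],sc,to)).ravel(),(proj("side",P)-uncrop(bs+[ls],sc,so)).ravel()]
    s=least_squares(f,g); pin,bar,end=latch(*s.x)
    print("lever",s.x[0].round(3),"phi",s.x[1].round(3),"bar",(bar*1e3).round(1),"end",(end*1e3).round(1),"res",s.fun.reshape(-1,2).round(1).tolist())
E
python3 - <<'E'
from lfit import *
lf([(490,240),(468,305)],(297,220),[(292,108),(362,130)],(243,170))
for P in ([.0826,0,.0745],[.0826,.01,.0825],[.0826,-.01,.0825],[.0956,.01,.0715],[.0956,-.01,.0715]):
    w=toworld(P); print(P,*[((proj(n,[w])[0]-o+.5)*5-.5).round(0) for n,o in(("top",(195,150)),("side",(215,155)))])
E
```

```text
lever -0.173 phi 0.264 bar [ 89.7   0.  115.7] end [ 10.6   0.  136.1] res [[0.8, -1.1], [0.8, 1.6], [0.3, -0.1], [-0.9, 0.1], [-1.5, -0.4], [0.6, 1.8]]
[0.0826, 0, 0.0745] [463. 272.] [312. 196.]
[0.0826, 0.01, 0.0825] [470. 249.] [293. 177.]
[0.0826, -0.01, 0.0825] [458. 294.] [332. 189.]
[0.0956, 0.01, 0.0715] [498. 258.] [304. 180.]
[0.0956, -0.01, 0.0715] [486. 303.] [343. 191.]
```

{"name": "step_arm", "arguments": {"moves": [[[0,-0.04,0.001],[0,0,0],0.67],[[0,-0.04,0],[0.008,0,0],0.67],[[0,-0.04,0],[0,0,0],0.67],[[0,-0.04,0],[0,0,0],0.67],[[0,-0.014,0],[0,0,0],0.67],[[0.03,0,0],[0,0,0],0.67],[[0.03,0,0],[0,0,0],0.67],[[0,0,0],[0,0,0],0.67],[[0,0,0],[0,0,0],0.67]]}}

```text
t: 12.08
tcp_pos: [0.5177, -0.2991, 0.1686]
ee_rot: [-0.826, 1.569, -1.117]
contact_force: [0.4, -0.2, 1.4]
width: 0.0283
```

```bash
python3 - <<'E'
from h import *
st();togo([.096,0,.13],down(1))
for n,b in (("side",(215,115,315,235)),):
    im=r.capture(n)[:,:,::-1]; x0,y0,x1,y1=b; cv2.imwrite(f"pics/{n}6.png",cv2.resize(im[y0:y1,x0:x1],None,fx=5,fy=5,interpolation=cv2.INTER_CUBIC))
E
```

```text
t 12.08 cellpos mm [ 98.5   0.3 168.6] Fcell [0.1 0.5 1.4] w 28.3 axes x,y,z in cell
 [[0.001, 0.001, -1.0], [-1.0, 0.007, -0.001], [0.007, 1.0, 0.001]]
shift tool [ 0.0386  0.0025 -0.0003] rotvec [-0.007  0.001  0.001]
```

View pics/side6.png

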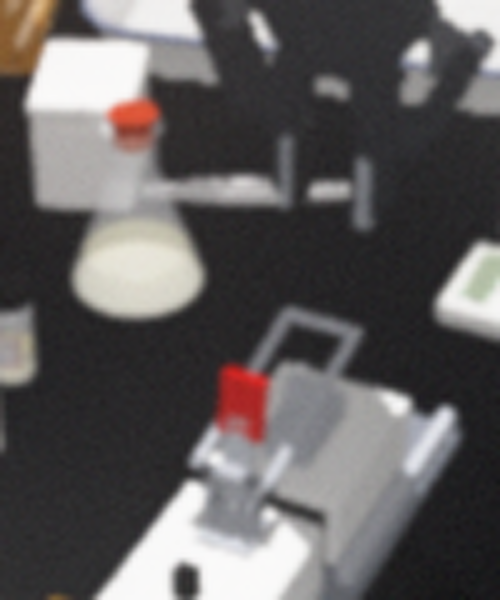

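{"name": "step_arm", "arguments": {"moves": [[[0.02,0.002,0],[-0.007,0,0],0.69],[[0.018,0,0],[0,0,0],0.69],[[0.005,0,0],[0,0,0],0.69],[[0.005,0,0],[0,0,0],0.69],[[0,0,0],[0,0,0],0.69]]}}

```text
t: 12.55
tcp_pos: [0.5199, -0.2986, 0.1225]
ee_rot: [-0.384, 1.565, -0.668]
contact_force: [-0.4, -0.2, 0.9]
width: 0.0264
```

{"name": "step_arm", "arguments": {"moves": [[[0.004,0,0],[0,0,0],0.69],[[0.004,0,0],[0,0,0],0.69],[[0.004,0,0],[0,0,0],0.69]]}}

```text
t: 12.8
tcp_pos: [0.5199, -0.2989, 0.1104]
ee_rot: [-0.349, 1.564, -0.633]
contact_force: [-0.6, 0.7, 0.3]
width: 0.0262
```

```bash
python3 - <<'E'
from h import *
st()
for n,b in (("side",(215,135,315,255)),):
    im=r.capture(n)[:,:,::-1]; x0,y0,x1,y1=b; cv2.imwrite(f"pics/{n}7.png",cv2.resize(im[y0:y1,x0:x1],None,fx=5,fy=5,interpolation=cv2.INTER_CUBIC))
E
```

```text
t 12.8 cellpos mm [ 97.6   2.4 110.4] Fcell [-0.5 -0.8  0.3] w 26.2 axes x,y,z in cell
 [[0.002, 0.006, -1.0], [-1.0, -0.0, -0.002], [-0.0, 1.0, 0.006]]
```

View pics/side7.png

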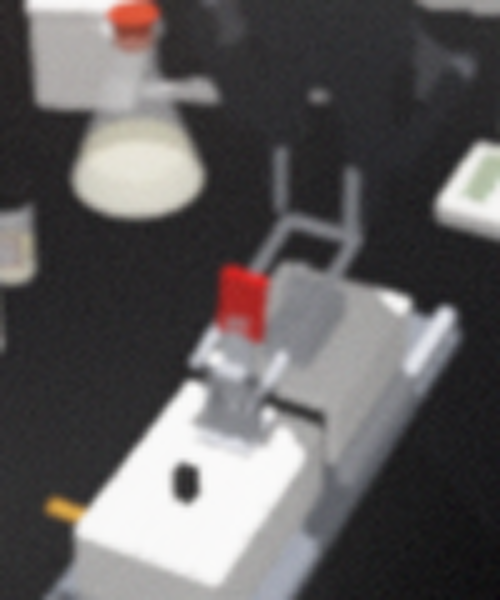

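{"name": "step_arm", "arguments": {"moves": [[[0,0.001,-0.002],[0,0,0],0.69],[[0.004,0,0],[0,0,0],0.69],[[0.004,0,0],[0,0,0],0.69],[[0.004,0,0],[0,0,0],0.69]]}}

```text
t: 13.18
tcp_pos: [0.5179, -0.2971, 0.0976]
ee_rot: [-0.376, 1.565, -0.66]
contact_force: [-0.2, -0.8, 0.2]
width: 0.0265
```

{"name": "step_arm", "arguments": {"moves": [[[0.004,0,0],[0,0,0],0.69],[[0.004,0,0],[0,0,0],0.69],[[0.003,0,0],[0,0,0],0.69]]}}

```text
t: 13.43
tcp_pos: [0.5177, -0.297, 0.0862]
ee_rot: [-0.399, 1.566, -0.683]
contact_force: [0.0, -0.9, 0.3]
width: 0.0267
```

```bash
python3 - <<'E'
from h import *
st()
for n,b in (("side",(235,145,335,245)),):
    im=r.capture(n)[:,:,::-1]; x0,y0,x1,y1=b; cv2.imwrite(f"pics/{n}8.png",cv2.resize(im[y0:y1,x0:x1],None,fx=6,fy=6,interpolation=cv2.INTER_CUBIC))
E
```

```text
t 13.43 cellpos mm [96.4 -0.3 86.2] Fcell [0.9 0.3 0.3] w 26.7 axes x,y,z in cell
 [[0.002, 0.004, -1.0], [-1.0, -0.0, -0.002], [-0.0, 1.0, 0.004]]
```

View pics/side8.png

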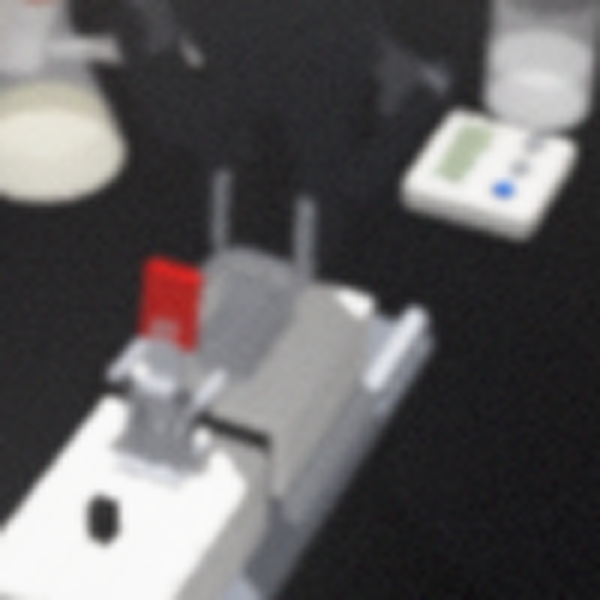

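{"name": "step_arm", "arguments": {"moves": [[[0.003,0,0],[0,0,0],0.69],[[0.003,0,0],[0,0,0],0.69],[[0.002,0,0],[0,0,0],0.69]]}}

```text
t: 13.73
tcp_pos: [0.5179, -0.2971, 0.0786]
ee_rot: [-0.386, 1.566, -0.67]
contact_force: [0.5, 0.5, 0.2]
width: 0.0266
```

{"name": "step_arm", "arguments": {"moves": [[[0.001,0,0],[0,0,0],0.69],[[0.001,0,0],[0,0,0],0.69]]}}

```text
t: 13.9
tcp_pos: [0.5179, -0.2971, 0.0771]
ee_rot: [-0.336, 1.566, -0.62]
contact_force: [-2.0, 2.1, 9.0]
width: 0.0265
```

{"name": "step_arm", "arguments": {"moves": [[[0.001,0,0],[0,0,0],0.69],[[0.001,0,0],[0,0,0],0.69]]}}

```text
t: 14.07
tcp_pos: [0.518, -0.2972, 0.0767]
ee_rot: [-0.193, 1.565, -0.477]
contact_force: [-4.8, 3.9, 21.2]
width: 0.0262
```

```bash
python3 - <<'E'
from h import *
st()
E
```

```text
t 14.07 cellpos mm [96.5  0.1 76.7] Fcell [-2.4 -5.7 21.2] w 26.2 axes x,y,z in cell
 [[0.001, 0.005, -1.0], [-1.0, -0.0, -0.001], [-0.0, 1.0, 0.005]]
```

{"name": "step_arm", "arguments": {"moves": [[[-0.004,0,0],[0,0,0],0.69],[[-0.014,0,0],[0,0,0],0.69],[[0,-0.016,0],[0,0,0],0.69],[[0,0,0],[0,0,0],0.69]]}}

```text
t: 14.4
tcp_pos: [0.5129, -0.3159, 0.0941]
ee_rot: [-0.623, 1.562, -0.909]
contact_force: [-0.8, -1.4, 0.6]
width: 0.0266
```

```bash
python3 - <<'E'
from h import *
st();togo([.114,0,.0725],down(1))
for n,b in (("side",(235,145,335,245)),):
    im=r.capture(n)[:,:,::-1]; x0,y0,x1,y1=b; c=im[y0:y1,x0:x1]; cv2.imwrite(f"pics/{n}9.png",cv2.resize(cv2.convertScaleAbs(c,alpha=1.5),None,fx=6,fy=6,interpolation=cv2.INTER_CUBIC))
E
```

```text
t 14.4 cellpos mm [115.9   0.4  94.1] Fcell [ 1.5 -0.4  0.6] w 26.6 axes x,y,z in cell
 [[0.005, 0.007, -1.0], [-1.0, 0.002, -0.005], [0.002, 1.0, 0.007]]
shift tool [ 0.0216  0.002  -0.0006] rotvec [-0.002  0.007  0.005]
```

View pics/side9.png

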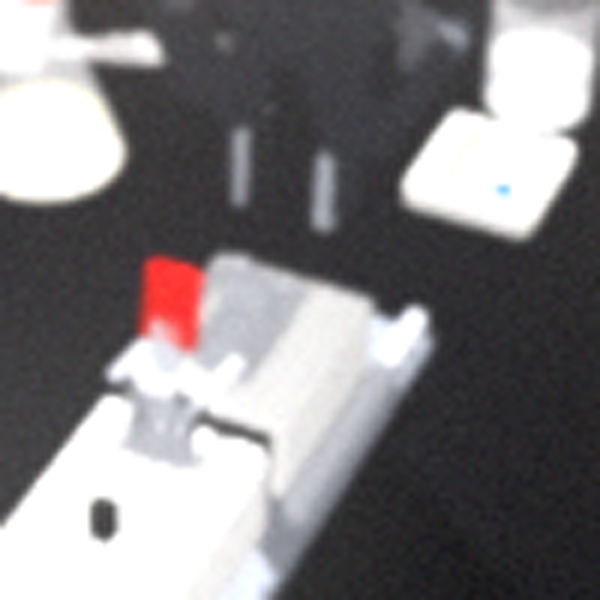

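{"name": "step_arm", "arguments": {"moves": [[[0.01,0,0],[0,0.004,0.004],0.69],[[0.011,0,0],[0,0,0],0.69],[[0,0.003,0],[0,0,0],0.69],[[0,0.003,0],[0,0,0],0.69],[[0,0,0],[0,0,0],0.69]]}}

```text
t: 14.87
tcp_pos: [0.5149, -0.3055, 0.0711]
ee_rot: [1.889, 1.568, 1.607]
contact_force: [-0.2, 0.1, -0.8]
width: 0.0264
```

```bash
python3 - <<'E'
from h import *
st()
E
```

```text
t 14.87 cellpos mm [105.4  -0.6  71.1] Fcell [-0.1 -0.2 -0.8] w 26.4 axes x,y,z in cell
 [[-0.003, -0.001, -1.0], [-1.0, -0.001, 0.003], [-0.001, 1.0, -0.001]]
```

{"name": "step_arm", "arguments": {"moves": [[[-0.0015,0.001,0],[0,0,0],0.69],[[0,0.001,0],[0,0,0],0.69],[[0,0.001,0],[0,0,0],0.69]]}}

```text
t: 15.12
tcp_pos: [0.5163, -0.3041, 0.0739]
ee_rot: [0.6, 1.568, 0.316]
contact_force: [-0.9, -2.6, 1.1]
width: 0.0268
```

{"name": "step_arm", "arguments": {"moves": [[[0,0.001,0],[0,0,0],0.69],[[0,0.001,0],[0,0,0],0.69]]}}

```text
t: 15.28
tcp_pos: [0.5164, -0.3038, 0.074]
ee_rot: [-0.281, 1.568, -0.566]
contact_force: [-1.3, -5.1, 1.9]
width: 0.0263
```

{"name": "step_arm", "arguments": {"moves": [[[0,0.001,0],[0,0,0],0.69],[[0,0.001,0],[0,0,0],0.69]]}}

```text
t: 15.45
tcp_pos: [0.5168, -0.3024, 0.0741]
ee_rot: [-0.448, 1.568, -0.734]
contact_force: [-0.6, -5.5, 1.2]
width: 0.0266
```

```bash
python3 - <<'E'
from h import *
st()
for n,b in (("side",(235,145,335,245)),):
    im=r.capture(n)[:,:,::-1]; x0,y0,x1,y1=b; c=im[y0:y1,x0:x1]; cv2.imwrite(f"pics/{n}10.png",cv2.resize(cv2.convertScaleAbs(c,alpha=1.5),None,fx=6,fy=6,interpolation=cv2.INTER_CUBIC))
E
```

```text
t 15.45 cellpos mm [101.9   0.4  74.1] Fcell [5.4 0.9 1.2] w 26.6 axes x,y,z in cell
 [[0.001, 0.003, -1.0], [-1.0, 0.001, -0.001], [0.001, 1.0, 0.003]]
```

View pics/side10.png

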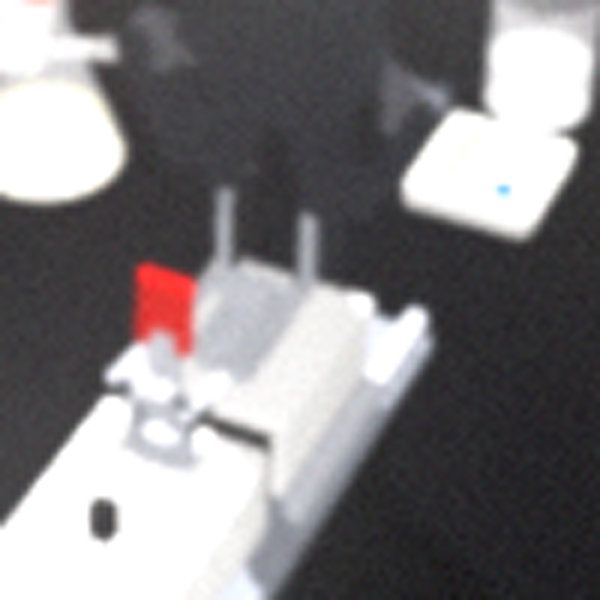

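{"name": "step_arm", "arguments": {"moves": [[[0,0.001,0],[0,0,0],0.69],[[0,0.001,0],[0,0,0],0.69]]}}

```text
t: 15.67
tcp_pos: [0.5173, -0.3007, 0.0741]
ee_rot: [-0.492, 1.568, -0.778]
contact_force: [-2.3, -6.3, 1.1]
width: 0.0263
```

{"name": "step_arm", "arguments": {"moves": [[[0,0.001,0],[0,0,0],0.69],[[0,0.001,0],[0,0,0],0.69]]}}

```text
t: 15.83
tcp_pos: [0.5178, -0.2989, 0.0741]
ee_rot: [-0.53, 1.568, -0.815]
contact_force: [-1.1, -5.5, 1.3]
width: 0.0262
```

{"name": "step_arm", "arguments": {"moves": [[[0,0.001,0],[0,0,0],0.69],[[0,0.0005,0],[0,0,0],0.69]]}}

```text
t: 16.0
tcp_pos: [0.5183, -0.2974, 0.0741]
ee_rot: [-0.523, 1.568, -0.808]
contact_force: [-2.0, -5.5, 1.4]
width: 0.0262
```

```bash
python3 - <<'E'
from h import *
st()
E
```

```text
t 16.0 cellpos mm [96.7  0.4 74.1] Fcell [ 5.8 -0.4  1.4] w 26.2 axes x,y,z in cell
 [[0.002, 0.003, -1.0], [-1.0, 0.001, -0.002], [0.001, 1.0, 0.003]]
```

{"name": "step_arm", "arguments": {"moves": [[[0,0.0005,0],[0,0,0],0.69],[[0,0.0005,0],[0,0,0],0.69]]}}

```text
t: 16.17
tcp_pos: [0.5185, -0.2966, 0.0741]
ee_rot: [-0.556, 1.568, -0.841]
contact_force: [-1.3, -6.3, 1.3]
width: 0.0264
```

{"name": "step_arm", "arguments": {"moves": [[[0,0.0005,0],[0,0,0],0.69],[[0,0.0005,0],[0,0,0],0.69]]}}

```text
t: 16.33
tcp_pos: [0.5188, -0.2958, 0.0741]
ee_rot: [-0.591, 1.567, -0.877]
contact_force: [-1.7, -5.4, 0.7]
width: 0.0265
```

{"name": "step_arm", "arguments": {"moves": [[[0,0.0005,0],[0,0,0],0.69],[[0,0,0],[0,0,0],0.69]]}}

```text
t: 16.5
tcp_pos: [0.5188, -0.2956, 0.0742]
ee_rot: [-0.662, 1.567, -0.948]
contact_force: [-1.2, -7.3, 1.8]
width: 0.0267
```

{"name": "step_arm", "arguments": {"moves": [[[0,0.0005,0],[0,0,0],0.69],[[0,0.0003,0],[0,0,0],0.69],[[0,0,0],[0,0,0],0.69],[[0,0,0],[0,0,0],0.69]]}}

```text
t: 16.83
tcp_pos: [0.5189, -0.2954, 0.0743]
ee_rot: [-0.76, 1.566, -1.046]
contact_force: [-1.5, -6.7, 1.9]
width: 0.0263
```

```bash
python3 - <<'E'
from h import *
st()
E
```

```text
t 16.83 cellpos mm [94.6  0.4 74.3] Fcell [6.9 0.4 1.9] w 26.3 axes x,y,z in cell
 [[0.003, 0.003, -1.0], [-1.0, 0.002, -0.003], [0.002, 1.0, 0.003]]
```

{"name": "step_arm", "arguments": {"moves": [[[0,-0.006,0],[0,0,0],0.69],[[0,-0.012,0],[0,0,0],0.69],[[-0.02,-0.005,0],[0,0,0],0.69],[[-0.04,0,0],[0,0,0],1],[[-0.04,0,0],[0,0,0],1],[[-0.03,0.02,0],[0,0,0],1],[[0,0.04,0],[0,0,0],1],[[0,0.04,0],[0,0,0],1],[[0,0.04,0],[0,0,0],1],[[0,0.04,0],[0,0,0],1],[[0,0.02,0],[0,0,0],1],[[0,0,0],[0,0,0],1]]}}

```text
t: 17.83
tcp_pos: [0.5706, -0.1139, 0.203]
ee_rot: [1.757, 1.563, 1.483]
contact_force: [0.1, 0.5, -0.1]
width: -0.0005
```

```bash
python3 - <<'E'
from h import *
st()
for n,b in (("top",(195,150,340,245)),("side",(215,155,315,275))):
    im=r.capture(n)[:,:,::-1]; x0,y0,x1,y1=b; cv2.imwrite(f"pics/{n}11.png",cv2.resize(im[y0:y1,x0:x1],None,fx=5,fy=5,interpolation=cv2.INTER_CUBIC))
E
```

```text
t 17.83 cellpos mm [-94.1  -0.8 203. ] Fcell [-0.5 -0.1 -0.1] w -0.5 axes x,y,z in cell
 [[-0.007, -0.001, -1.0], [-1.0, -0.01, 0.007], [-0.01, 1.0, -0.001]]
```

View pics/top11.png

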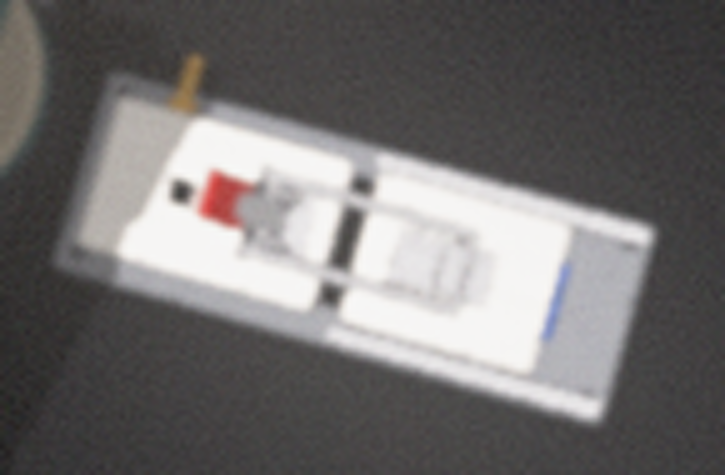

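View pics/side11.png

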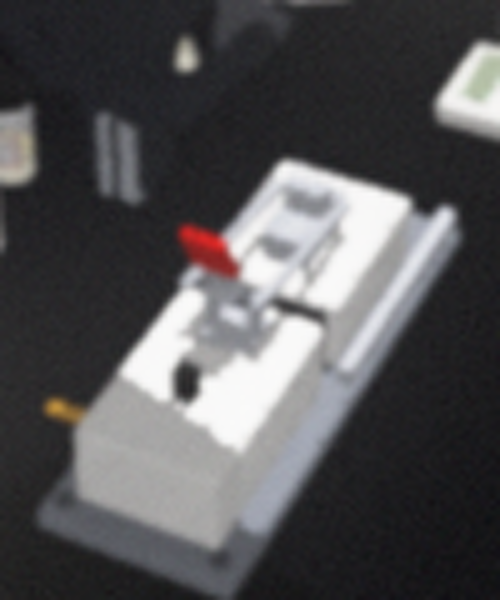

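```bash
python3 - <<'E'
from h import *
P=lambda p:[((proj(n,[toworld(p)])[0]-o+.5)*5-.5).round(0).tolist() for n,o in(("top",(195,150)),("side",(215,155)))]
for a in (.4,.5,.6,.7,.8): 
    _,_,e=latch(a,0); print(a,P(e),(e*1e3).round(0))
for x in (.080,.083,.088):
  for y in(.017,-.017): print("bar",x,y,P([x,y,.0745]))
E
python3 - <<'E'
import cv2
a=cv2.imread("pics/side11.png")[130:320,170:370];cv2.imwrite("pics/z11.png",cv2.resize(a,None,fx=3,fy=3))
E
```

```text
0.4 [[217.0, 197.0], [209.0, 233.0]] [-24.   0. 132.]
0.5 [[205.0, 193.0], [203.0, 246.0]] [-30.   0. 129.]
0.6 [[193.0, 190.0], [198.0, 259.0]] [-35.   0. 126.]
0.7 [[183.0, 188.0], [192.0, 273.0]] [-40.   0. 122.]
0.8 [[173.0, 186.0], [187.0, 287.0]] [-44.   0. 118.]
bar 0.08 0.017 [[468.0, 233.0], [277.0, 189.0]]
bar 0.08 -0.017 [[447.0, 308.0], [343.0, 209.0]]
bar 0.083 0.017 [[475.0, 235.0], [280.0, 186.0]]
bar 0.083 -0.017 [[454.0, 310.0], [346.0, 206.0]]
bar 0.088 0.017 [[486.0, 238.0], [284.0, 180.0]]
bar 0.088 -0.017 [[465.0, 313.0], [350.0, 200.0]]
```

View pics/z11.png

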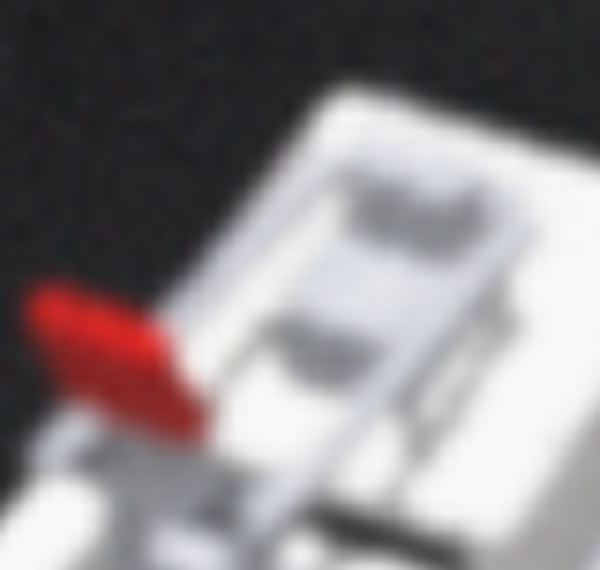

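{"name": "step_arm", "arguments": {"moves": [[[0,-0.035,0],[0.01,0,0],1],[[0,-0.035,0.001],[0,0.001,-0.007],1],[[0,-0.034,0],[0,0,0],1],[[0.03,0,0],[0,0,0],1],[[0.03,0,0],[0,0,0],1],[[0.02,0,0],[0,0,0],1],[[0,0,0],[0,0,0],1]]}}

```text
t: 18.52
tcp_pos: [0.536, -0.2231, 0.1201]
ee_rot: [-2.614, 1.561, -2.911]
contact_force: [-0.4, 0.6, -0.9]
width: 0.0001
```

```bash
python3 - <<'E'
from h import *
st();togo([-.005,0,.12],down(1))
E
```

```text
t 18.52 cellpos mm [ 20.4  -3.4 120.1] Fcell [-0.5 -0.5 -0.9] w 0.1 axes x,y,z in cell
 [[0.005, -0.008, -1.0], [-1.0, 0.014, -0.005], [0.014, 1.0, -0.008]]
shift tool [-0.      0.0254  0.0031] rotvec [-0.014 -0.008  0.005]
```

{"name": "step_arm", "arguments": {"moves": [[[0,0.012,0.003],[-0.014,-0.008,0.005],1],[[0,0.01,0],[0,0,0],1],[[0,0.005,0],[0,0,0],1],[[0,0.003,0],[0,0,0],1],[[0,0.002,0],[0,0,0],1]]}}

```text
t: 18.93
tcp_pos: [0.5529, -0.1921, 0.125]
ee_rot: [-0.069, 1.56, -0.347]
contact_force: [0.3, -3.5, -0.6]
width: 0.0001
```

```bash
python3 - <<'E'
from h import *
st()
E
```

```text
t 18.93 cellpos mm [-14.1   4.1 125. ] Fcell [ 3.3  1.2 -0.6] w 0.1 axes x,y,z in cell
 [[0.001, 0.01, -1.0], [-1.0, -0.006, -0.001], [-0.006, 1.0, 0.01]]
```

{"name": "step_arm", "arguments": {"moves": [[[0.002,0.003,-0.002],[0,0,0],1],[[0.002,0.003,-0.001],[0,0,0],1],[[0.002,0.003,0],[0,0,0],1]]}}

```text
t: 19.18
tcp_pos: [0.5522, -0.1836, 0.1185]
ee_rot: [-0.09, 1.56, -0.371]
contact_force: [0.7, -2.5, 3.8]
width: -0.0
```

```bash
python3 - <<'E'
from h import *
st()
E
```

```text
t 19.18 cellpos mm [-22.    1.1 118.5] Fcell [2.2 1.3 3.8] w -0.0 axes x,y,z in cell
 [[0.001, 0.01, -1.0], [-1.0, -0.003, -0.001], [-0.003, 1.0, 0.01]]
```

{"name": "step_arm", "arguments": {"moves": [[[0.002,0.003,0],[0,0,0],1],[[0.002,0.003,0],[0,0,0],1]]}}

```text
t: 19.35
tcp_pos: [0.5538, -0.1781, 0.114]
ee_rot: [-0.139, 1.561, -0.42]
contact_force: [2.1, -4.6, 1.1]
width: -0.0001
```

```bash
python3 - <<'E'
from h import *
st()
E
```

```text
t 19.35 cellpos mm [-27.8   1.1 114. ] Fcell [3.8 3.3 1.1] w -0.1 axes x,y,z in cell
 [[0.001, 0.01, -1.0], [-1.0, -0.004, -0.001], [-0.004, 1.0, 0.01]]
```

{"name": "step_arm", "arguments": {"moves": [[[0.002,0.003,0],[0,0,0],1],[[0.002,0.002,0],[0,0,0],1],[[0.002,0.002,0],[0,0,0],1]]}}

```text
t: 19.6
tcp_pos: [0.5549, -0.1707, 0.1074]
ee_rot: [-0.1, 1.563, -0.381]
contact_force: [0.2, -4.1, 1.1]
width: -0.0
```

```bash
python3 - <<'E'
from h import *
st()
E
```

```text
t 19.6 cellpos mm [-3.520e+01  1.000e-01  1.074e+02] Fcell [3.8 1.3 1.1] w -0.0 axes x,y,z in cell
 [[0.001, 0.008, -1.0], [-1.0, -0.004, -0.001], [-0.004, 1.0, 0.007]]
```

{"name": "step_arm", "arguments": {"moves": [[[0.002,0.0015,0],[0,0,0],1],[[0.002,0.0015,0],[0,0,0],1]]}}

```text
t: 19.77
tcp_pos: [0.5555, -0.1671, 0.1033]
ee_rot: [0.039, 1.564, -0.241]
contact_force: [0.3, -2.2, 1.7]
width: 0.0003
```

```bash
python3 - <<'E'
from h import *
st()
E
```

```text
t 19.77 cellpos mm [-38.9  -0.4 103.3] Fcell [2.  0.9 1.7] w 0.3 axes x,y,z in cell
 [[-0.0, 0.006, -1.0], [-1.0, -0.004, 0.0], [-0.004, 1.0, 0.006]]
```

```bash
python3 - <<'E'
from h import *
for n,b in (("side",(235,155,315,245)),):
    im=r.capture(n)[:,:,::-1]; x0,y0,x1,y1=b; c=im[y0:y1,x0:x1]; cv2.imwrite(f"pics/{n}12.png",cv2.resize(cv2.convertScaleAbs(c,alpha=1.3),None,fx=6.5,fy=6.5,interpolation=cv2.INTER_CUBIC))
E
```

```text
(no output)
```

View pics/side12.png

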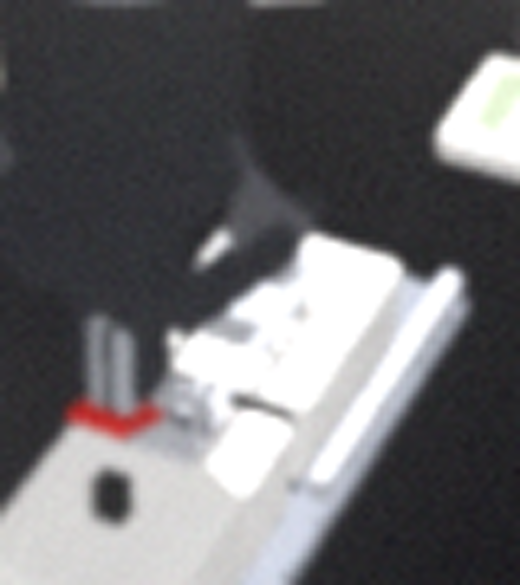

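{"name": "step_arm", "arguments": {"moves": [[[0.003,0.001,0],[0,0,0],1],[[0.003,0.001,0],[0,0,0],1],[[0.003,0.001,0],[0,0,0],1]]}}

```text
t: 20.07
tcp_pos: [0.5566, -0.1628, 0.0942]
ee_rot: [0.318, 1.565, 0.039]
contact_force: [0.2, 0.6, 1.1]
width: 0.0002
```

```bash
python3 - <<'E'
from h import *
st()
E
```

```text
t 20.07 cellpos mm [-43.3  -0.5  94.2] Fcell [-0.6  0.   1.1] w 0.2 axes x,y,z in cell
 [[-0.002, 0.006, -1.0], [-1.0, -0.005, 0.002], [-0.005, 1.0, 0.006]]
```

{"name": "step_arm", "arguments": {"moves": [[[0.003,0.001,0],[0,0,0],1],[[0.003,0.0005,0],[0,0,0],1]]}}

```text
t: 20.23
tcp_pos: [0.5571, -0.1622, 0.0881]
ee_rot: [0.122, 1.564, -0.158]
contact_force: [0.3, 0.2, -0.6]
width: 0.0004
```

```bash
python3 - <<'E'
from h import *
st()
E
```

```text
t 20.23 cellpos mm [-44.   -0.3  88.1] Fcell [-0.2  0.3 -0.6] w 0.4 axes x,y,z in cell
 [[-0.001, 0.006, -1.0], [-1.0, -0.005, 0.001], [-0.005, 1.0, 0.006]]
```

{"name": "step_arm", "arguments": {"moves": [[[0.003,0,0],[0,0,0],1],[[0.003,0,0],[0,0,0],1],[[0.002,0,0],[0,0,0],1]]}}

```text
t: 20.48
tcp_pos: [0.5571, -0.1632, 0.0802]
ee_rot: [-0.002, 1.564, -0.282]
contact_force: [-0.7, -0.8, -0.3]
width: -0.0003
```

{"name": "step_arm", "arguments": {"moves": [[[0.001,0,0],[0,0,0],1],[[0.001,0,0],[0,0,0],1]]}}

```text
t: 20.65
tcp_pos: [0.5574, -0.1634, 0.0786]
ee_rot: [-0.011, 1.563, -0.291]
contact_force: [-0.4, -0.3, 0.5]
width: -0.0
```

```bash
python3 - <<'E'
from h import *
st()
E
```

```text
t 20.65 cellpos mm [-43.    0.3  78.6] Fcell [ 0.4 -0.3  0.5] w -0.0 axes x,y,z in cell
 [[0.0, 0.008, -1.0], [-1.0, -0.004, -0.0], [-0.004, 1.0, 0.008]]
```

{"name": "step_arm", "arguments": {"moves": [[[0.001,0,0],[0,0,0],1],[[0.0005,0,0],[0,0,0],1]]}}

```text
t: 20.82
tcp_pos: [0.5575, -0.1633, 0.0779]
ee_rot: [0.036, 1.563, -0.244]
contact_force: [-1.4, 0.9, 8.9]
width: -0.0001
```

{"name": "step_arm", "arguments": {"moves": [[[0.0005,0,0],[0,0,0],1],[[0,0,0],[0,0,0],1]]}}

```text
t: 20.98
tcp_pos: [0.5575, -0.1634, 0.0779]
ee_rot: [0.064, 1.562, -0.216]
contact_force: [-1.6, 1.2, 7.6]
width: 0.0004
```

Lever stops at 78 mm = flat against its stop (75 + 3 mm). Let go and look.

{"name": "step_arm", "arguments": {"moves": [[[-0.01,0,0],[0,0,0],1],[[-0.03,0,0],[0,0,0],1],[[-0.04,0,0],[0,0,0],1],[[-0.04,0.02,0],[0,0,0],1],[[0,0.04,0],[0,0,0],1],[[0,0.04,0],[0,0,0],1],[[0,0.04,0],[0,0,0],1],[[0,0,0],[0,0,0],1]]}}

```text
t: 21.65
tcp_pos: [0.5974, -0.0178, 0.1941]
ee_rot: [0.79, 1.56, 0.523]
contact_force: [0.1, 2.0, -1.1]
width: 0.0001
```

```bash
python3 - <<'E'
from h import *
st()
for n,b in (("top",(195,150,340,245)),("side",(215,155,315,275))):
    im=r.capture(n)[:,:,::-1]; cv2.imwrite(f"pics/{n}13f.png",im); x0,y0,x1,y1=b; cv2.imwrite(f"pics/{n}13.png",cv2.resize(im[y0:y1,x0:x1],None,fx=5,fy=5,interpolation=cv2.INTER_CUBIC))
P=lambda p:[((proj(n,[toworld(p)])[0]-o+.5)*5-.5).round(0).tolist() for n,o in(("top",(195,150)),("side",(215,155)))]
print(P([-.062,0,.075]),P([.0796,.017,.0745]),P([.0796,-.017,.0745]),"pad far corners",P([.122,.035,.055]),P([.122,-.035,.055]))
E
```

```text
t 21.65 cellpos mm [-193.9   -2.   194.1] Fcell [-2.  -0.5 -1.1] w 0.1 axes x,y,z in cell
 [[-0.008, 0.007, -1.0], [-1.0, -0.017, 0.008], [-0.017, 1.0, 0.008]]
[[145.0, 182.0], [170.0, 388.0]] [[467.0, 233.0], [277.0, 190.0]] [[446.0, 308.0], [343.0, 210.0]] pad far corners [[568.0, 222.0], [280.0, 162.0]] [[526.0, 374.0], [411.0, 202.0]]
```

View pics/top13.png

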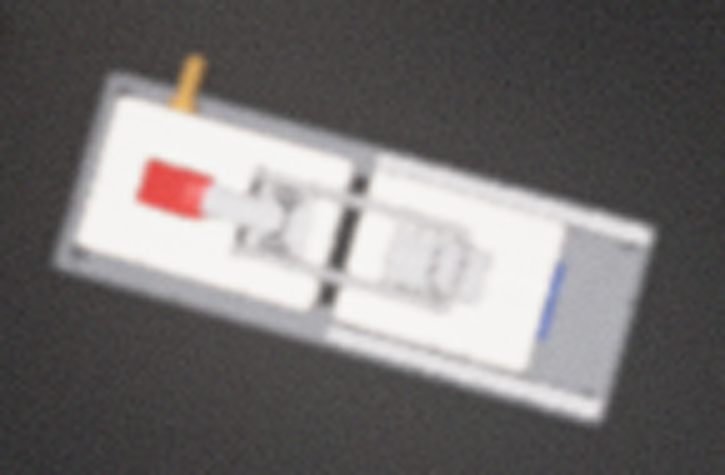

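View pics/side13.png

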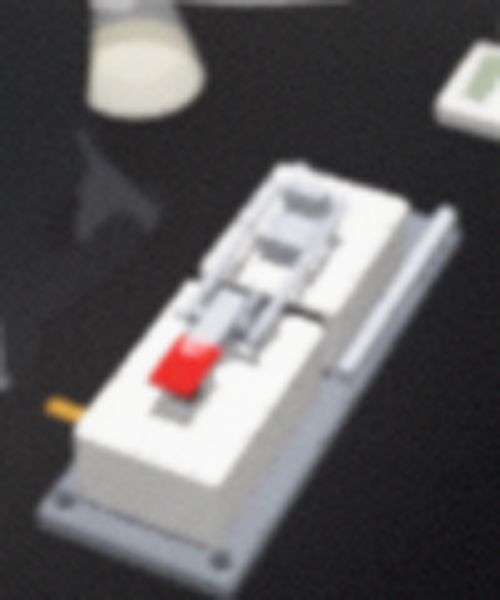

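View pics/side13f.png

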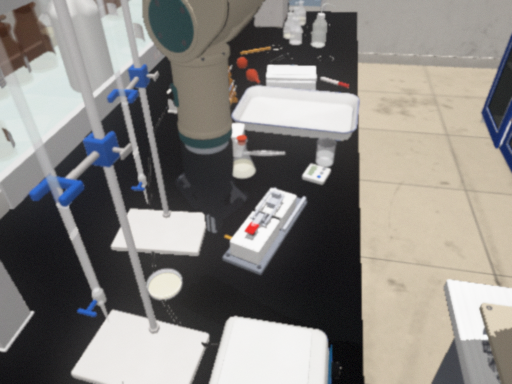

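{"name": "step_arm", "arguments": {"moves": [[[0,0,-0.03],[0,0,0],1],[[0,0,-0.03],[0,0,0],1],[[0,0,0],[0,0,0],1],[[0,0,0],[0,0,0],1],[[0,0,0],[0,0,0],1],[[0,0,0],[0,0,0],1]]}}

```text
t: 22.25
tcp_pos: [0.5384, -0.0144, 0.1941]
ee_rot: [-0.022, 1.561, -0.303]
contact_force: [0.0, -0.4, 0.3]
width: -0.0001
```

```bash
python3 - <<'E'
from h import *
st()
cv2.imwrite("pics/top14.png",r.capture("top")[:,:,::-1])
E
```

```text
t 22.25 cellpos mm [-180.6  -59.6  194.1] Fcell [0.4 0.1 0.3] w -0.1 axes x,y,z in cell
 [[0.0, 0.01, -1.0], [-1.0, -0.003, -0.0], [-0.003, 1.0, 0.01]]
```

View pics/top14.png

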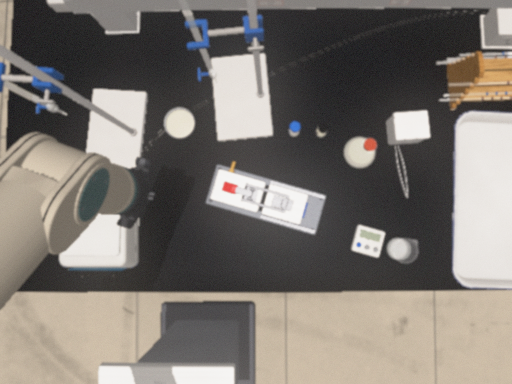

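All bystanders are where they started (vials 294/321,130; flask 360,152; dish 180,123; timer 368,241), and the latch is shut with no residual force on the tool.

```bash
python3 - <<'E'
from plant import r
print(r.finish_job())
E
```

```text
the job is handed in; nothing more can be done
None
```

The test cell is latched shut and the job is handed in, at about 22 s of the 70 s allowed.

- **Gasket:** I pushed the sliding half until I felt the gasket, then held it at about 9–10 N for roughly a second. The highest reading was about 10 N.
- **Loop:** I tilted the lever slightly towards the keeper and pressed the loop's bar down past the lip. I then pushed it back under the lip until it met the keeper face, at about 7 N.
- **Lever:** I pressed the lever over until it snapped shut. Its top stopped my fingers at 78 mm, which is where it should lie when flat.

**Last checks:**
- The camera views before hand-in show the lever flat, the loop's bar at the keeper, and the sliding half drawn in a few millimetres.
- The glassware and timer are where they started, and the tool showed no contact force.

**Less certain:**
- While pressing the bar down I briefly pushed it onto the keeper floor with about 21 N, more than intended but under the 40 N limit.
- Pushing the hooked lever over took only about 2–4 N in the readings I took, below the 5–15 N you quoted. The final pictures still agree with a closed latch.
- I judged the final sliding-half position and bar height from the pictures, good to about 2 mm, and did not measure them directly.

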